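# Load a dispersing tube onto the tube drive and start it

## Robot

A 7-joint arm with a two-finger parallel gripper is mounted at the origin on the work surface. World frame = base frame: x ahead of the robot, y to its left, z up, the work surface at z = 0. Lengths are in m, angles in rad, forces in N, time in s.
With the tool pointing down it reaches from about 0.425 to 0.975 m from the base axis. Payload 16.7 kg.
Tool frame: the origin (TCP) lies between the finger pads, 19 mm behind the fingertips; this is the grasp point; z points along the fingers, y is the line along which they close (so a half turn about z gives the same grasp; the last joint's range is limited). The gripper opens to 85 mm and grips with 20 to 120 N. Pads are 22 mm wide; open, the fingers measure 114 mm over their backs; the gripper's body (76 mm by 85 mm) begins 54 mm behind the grasp point. The pads swing forward as they close: fully open they stand 13 mm farther back than shut.
Start: joints at [1.02, 0.426, 0.074, 1.606, -0.034, 1.111, -0.067], TCP at [0.264, -0.621, 0.25] pointing down, gripper open.
Joint ranges: [-2.85, 2.85], [-0.5, 2.14], [-1.23, 1.37], [0.21, 2.46], [-1.02, 4.16], [0.16, 2.05], [-2.73, 2.73]. Speed limits (rad/s): [1.89, 1.89, 2.39, 2.39, 3.01, 3.01, 3.01].

## Interface

Orientations are given as a rotation vector (axis times angle).
In Python, from workcell import ctrl, cam, monitor, close_job gives the robot as it stands (ctrl), with the cameras (cam), the readings (monitor) and the job as plain functions.
- The arm moves only by the shell command python3 drive.py 'ROWS' [OPENING] [FORCE]. ROWS is a JSON list of rows, 1 to 12 of them, each written [[dx, dy, dz], [rx, ry, rz]]: dx, dy, dz in a scale on which 1.0 is 1 m, then a rotation vector rx, ry, rz in shares of 360 degrees (1.0 is 360 degrees); each row is the pose to reach, as a shift and turn from the pose commanded when the command began, along the tool's axes at that moment; what a row does not reach only later rows make up. A row lasts 1/8 s, in which the tool goes at most 0.0625 m and 0.188 rad, less where a joint would pass 70% of its speed; a pose out of reach is approached as far as the arm can. OPENING is the finger opening in m, set as the command begins (- or left out keeps the last). The fingers move at their own pace and stop on an object; FORCE is the grip in N (left out, the last holds). Time passes only in rows, so rows that do not move let the fingers close. It prints the time, the measured TCP pose, the force, the opening and the grip force at its end. No shift or turn number may pass 1 either way. Input that does not fit is refused with a message, and nothing moves.
- monitor.get_state(): the state, without advancing time (a new reading comes with each control period).
- cam.read_camera(name): name is "scene" or "top"; returns the picture (480x640x3 uint8, red, green, blue); there is no depth.
- cam.get_calibration(name): a dict with "fx", "fy", "cx", "cy" (pixels), "pose" (4x4, takes a point from camera to world coordinates). Camera axes: x right, y down, z forward; pixel columns grow to the right and rows downward; lengths in m; the calibration is good to about 2 mm. A picture is of the moment at which its call begins. get_calibration takes no time and is no camera call.
- close_job(): hands the job in; it is judged then, once.
The state is a dict: "clock": time; "joint_positions": joint angles; "joint_velocities": joint speeds; "effort": joint torques, N m; "ee_pos": TCP position; "tcp_rot": TCP orientation; "contact_force": force on the tool from outside, world axes, zero at the start; "wrist_torque": the same for the moment, N m; "width": finger opening in m; "grasp_force": force on a finger pad.
Only numpy, scipy, OpenCV 4.12 (cv2) and the standard library are available. Lean on these libraries where they do the work, as an engineer would, in place of code of your own. Each camera call takes 0.05 s, during which the arm holds its last target. There are 200 camera calls.

## Task

Load the yellow-capped tube from the blue rack into the white tube drive, cap down just as it stands: bring its cap down into the black collar and feel for the drive tongue, turning the tube under light pressure until the tongue slips into the slot of the cap and the tube drops fully home and stands upright. Let go of the tube, and only then press the green start key right down and release it. Leave the three blue-capped tubes standing in their rack holes, and do not knock over the jar or the beaker.

Things in the scene. Friction and masses are not known exactly. Their poses are not given: they have to be found in the camera images.
- tube_yellow: the tube to load: clear dispersing tube, upside down on its round yellow screw cap, yellow band near the top; 112 mm tall, about 110 g. Origin: centre of the cap's flat underside, z up the tube. Cap 44 mm across, 24 mm high; then a cylinder 32 mm across (z = 24 to 96 mm), then a half-round closed end. It stands in the rack at any yaw
- yellow_grip (a point): point on the axis of the yellow-capped tube, 76 mm above the cap's underside: a good height for the TCP to grip the 32 mm body, which bears a firm grip (100 N) and slips in a weak one; axes as the tube's
- yellow_slot (a point): centre of the mouth of the coupling slot, which is at the tube's origin: a slot 9.5 mm wide and 10 mm deep runs right across the cap's underside along this point's x axis (the tube's own x); a half turn gives the same slot
- tube_blue1: bystander: the same kind of tube with a blue cap and band, standing in another hole of the rack; same origin and sizes
- tube_blue2: bystander: as tube_blue1
- tube_blue3: bystander: as tube_blue1
- rack: blue four-place rack, fixed, 78 (x) by 262 (y) by 30 mm high; origin: centre of its underside, z up. Round holes 47 mm across, 20 mm deep (floor 10 mm above the bench) in one row at y = -93, -31, 31 and 93 mm, x = 0. All hold tubes at the start, the yellow one in any of them. Fingers that close along the rack's x have free room beside a tube
- drive: white tube drive, fixed, 178 (x) by 122 (y) mm, top 40 mm above the bench; origin: centre of its underside, z up, keypad end to -x. The tube port is the black collar at x = 45 mm; the green start key stands on the keypad, 112 mm from the port. The red and blue keys are flush and not used
- port (a point): centre of the port's floor (40 mm above the bench), where a fully home tube has its origin; axes as the drive's. On it stands the drive tongue, a steel bar 26 long, 7 wide, 8 mm high, centred on the motor spindle. Its angle differs every time and is not reported. Off the slot by more than about 0.1 rad, the tube rides on it 8 mm too high; lined up, it drops home
- collar (a point): centre of the mouth of the black collar round the port, 28 mm above the port's floor; inside 46 mm across, flaring to about 54 mm at the mouth. The geared motor holds the tongue still against about 0.15 N m: under light pressure (up to about 10 N) it stays put while the tube is turned on it, pressed hard it is dragged round with the tube
- start (a joint): travel of the green start key (m): 0 out, 0.006 right down; sprung, about 5 N right down
- start_top (a point): centre of the top of the green start key (24 mm across, about 22 mm above the drive's top face when out); it is pressed straight down
- jar: bystander: white wide-mouth jar with a blue label, 90 mm across, 125 mm high, loose; origin under its centre
- beaker: bystander: glass beaker, 72 mm across, 75 mm high, loose; origin under its centre

How it is judged:
On the way, in this order (a step that is already met when the one before it is completed fails the run):
1. the yellow-capped tube is fully home on the tongue in the port, upright and let go (horizontal distance between tube_yellow and port below 0.004 m and z of tube_yellow in the frame of port below 0.003 m and angle between tube_yellow's own z axis and vertical below 0.08 rad and contact force between the fingers and tube_yellow below 0.1 N), for 0.2 s.
2. the start key is pressed right down (value of joint start above 0.0045 m), for 0.05 s.
At the end, for the whole second after the job is handed in: Yellow-capped tube in the port: underside within 3 mm of its floor, centred within 4 mm, upright within 0.08 rad, still, let go; start key pressed 4.5 mm after that, now out; blue-capped tubes in their holes (moved under 12 mm, tilt under 0.2 rad); jar and beaker upright within 0.2 rad (horizontal distance between tube_yellow and port below 0.004 m and z of tube_yellow in the frame of port below 0.003 m and angle between tube_yellow's own z axis and vertical below 0.08 rad and linear speed of tube_yellow below 0.02 m/s and value of joint start below 0.002 m and distance of each of tube_blue1, tube_blue2, tube_blue3 from where it was at the start of the episode below 0.012 m and angle between each of tube_blue1, tube_blue2, tube_blue3, jar, beaker's own z axis and vertical below 0.2 rad); the robot touches nothing.
It fails at once if the start key is pressed while the yellow-capped tube is not home in the port (value of joint start above 0.0045 m and (horizontal distance between tube_yellow and port above 0.006 m or z of tube_yellow in the frame of port above 0.005 m)).
It fails at once if a blue-capped tube is pulled out of its hole or knocked over (distance of any of tube_blue1, tube_blue2, tube_blue3 from where it was at the start of the episode above 0.03 m).
It fails at once if the jar or the beaker is knocked over (angle between any of jar, beaker's own z axis and vertical above 0.6 rad).
It also fails if it takes over 72 s, if anything falls off the work surface, if the arm or the gripper's body presses on something with over 40 N, if the wrist force passes 120 N, or if a joint passes its speed limit or range.

## Working session

There is one attempt and no reset: what is moved stays moved. The work goes in short steps, Python scripts to look and compute and a shell command to move; the robot and the scene stay as the last step left them, time stands still between calls to the robot, and variables do not carry over. Pictures are saved under pics/ and viewed, at most 10 in all, crops included, and the job is handed in when it is done.

```bash
ls; mkdir -p pics; python3 - <<'E'
from workcell import ctrl, cam, monitor, close_job
import cv2,numpy as np
for n in("scene","top"):
    cv2.imwrite(f"pics/{n}0.png",cam.read_camera(n)[:,:,::-1]); c=cam.get_calibration(n); print(n,c["fx"],c["fy"],c["cx"],c["cy"],np.round(c["pose"],4).tolist())
print(monitor.get_state())
E
```

```text
drive.py
pics
workcell.py
scene 623.9711762776402 623.9711762776402 330.2883792443837 236.40103578068033 [[-0.0548, 0.7713, -0.6341, 1.2436], [0.9985, 0.0399, -0.0379, 0.0233], [-0.004, -0.6352, -0.7724, 0.9043], [0.0, 0.0, 0.0, 1.0]]
top 527.781290593346 527.781290593346 321.8329398076686 246.11537031849105 [[-0.023, -0.9958, 0.089, 0.4619], [-0.9997, 0.0227, -0.0045, -0.0139], [0.0024, -0.0891, -0.996, 1.1845], [0.0, 0.0, 0.0, 1.0]]
{'clock': 0.1, 'joint_positions': array([ 1.01953616,  0.42671729,  0.07385018,  1.60653657, -0.03409181,
        1.11080268, -0.06710843]), 'joint_velocities': array([-0.00115427, -0.00255185, -0.00123629, -0.00224799, -0.00059198,
        0.00077069, -0.00079419]), 'effort': array([ 6.68109453e-03, -9.51545835e+01,  3.77070487e+00, -4.64408970e+01,
        1.96222746e-02,  6.48999718e-03,  4.25571761e-05]), 'ee_pos': array([ 0.26379278, -0.62094366,  0.24935146]), 'tcp_rot': array([-3.07729532e+00, -6.26564788e-01,  5.21564171e-04]), 'contact_force': array([ 0.57511501, -0.44438872, -0.24897766]), 'wrist_torque': array([-0.01862402,  0.03535835,  0.02543166]), 'grasp_force': 0.0, 'width': 0.08516752556886135}
```

View pics/scene0.png

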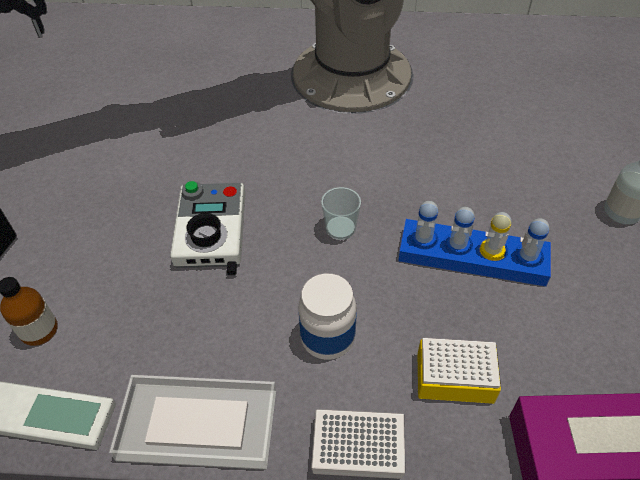

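View pics/top0.png

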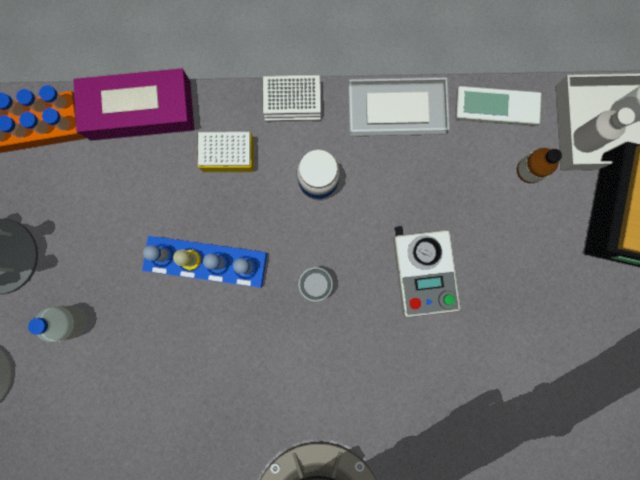

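The yellow tube is third from the left in the scene view (~(497,235); top ~(187,258)). The drive's collar is at scene (204,230) / top (427,250), and the green key at scene (192,188) / top (448,300). I'll enlarge these areas to measure them.

```bash
python3 - <<'E'
import cv2,numpy as np
s=cv2.imread("pics/scene0.png");t=cv2.imread("pics/top0.png")
# crops 5x: each w80... 
def c(im,x,y,w,h,k): return cv2.resize(im[y:y+h,x:x+w],None,fx=k,fy=k,interpolation=cv2.INTER_CUBIC)
a=c(t,390,225,80,100,3);a=c(t,392,225,80,100,5) # 400x500
b=c(s,165,175,80,100,5)
cv2.imwrite("pics/d.png",np.hstack([a,b]))
a=c(t,140,230,133,62,6)[:,:798]; b=c(s,395,195,160,90,5)[:, :798]
a=a[:,:798];m=min(a.shape[1],b.shape[1]);im=np.vstack([a[:,:m],b[:,:m]]); print(im.shape)
cv2.imwrite("pics/r.png",im[:600] if im.shape[0]<=600 else cv2.resize(im,None,fx=.7,fy=.7))
E
```

```text
(822, 798, 3)
```

View pics/d.png

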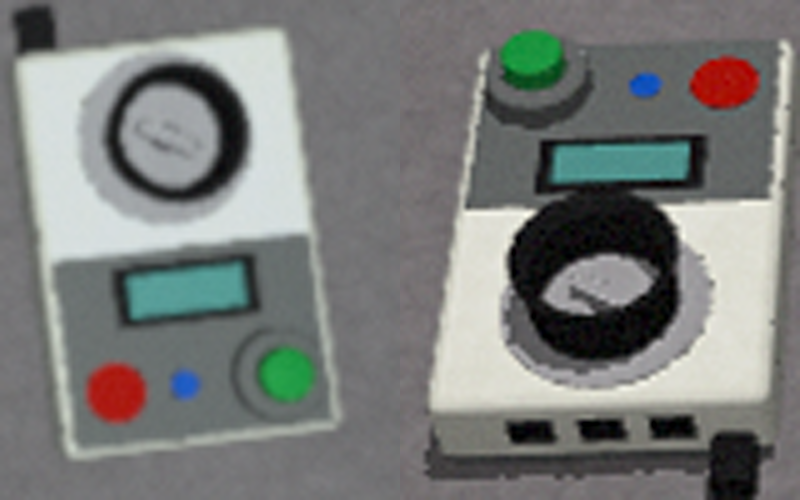

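View pics/r.png

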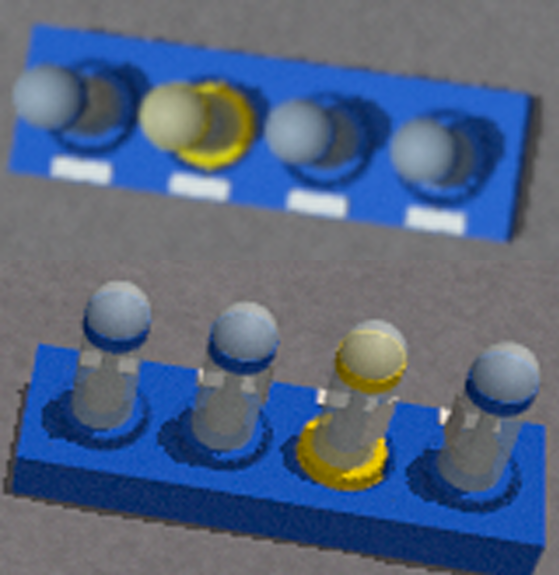

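The drive crop shows the collar, green key and drive corners clearly, and in the top view the tongue lies as a bar running slightly down-right. The rack crop shows the yellow dome at crop (176,117) in the top view and (371,357) in the scene view. Next I triangulate and fit.

```bash
cat > m.py <<'E'
from workcell import ctrl, cam, monitor, close_job
import numpy as np,cv2
from scipy.optimize import least_squares
C={n:cam.get_calibration(n) for n in("scene","top")}
def proj(n,P):
    c=C[n];T=np.linalg.inv(c["pose"]);p=np.atleast_2d(P)@T[:3,:3].T+T[:3,3]
    return np.c_[c["fx"]*p[:,0]/p[:,2]+c["cx"],c["fy"]*p[:,1]/p[:,2]+c["cy"]]
def tri(a,b):
    f=lambda P:np.r_[proj("top",P)[0]-a,proj("scene",P)[0]-b]
    r=least_squares(f,[.6,0,.05]);return r.x,r.fun
def place(q,L): 
    c,s=np.cos(q[2]),np.sin(q[2]);L=np.array(L);return np.c_[q[0]+c*L[:,0]-s*L[:,1],q[1]+s*L[:,0]+c*L[:,1],L[:,2]]
E
cat > fit.py <<'E'
from m import *
dt=lambda x,y:(392+x/5-.4,225+y/5-.4)
ds=lambda x,y:(165+(x-400)/5-.4,175+y/5-.4)
rt=lambda x,y:(140+x/4.2-.4,230+y/4.2-.4)
rs=lambda x,y:(395+x/3.5-.4,195+(y-260.4)/3.5-.4)
for nm,a,b in [("dome",rt(176,117),rs(371,357)),("key",dt(287,375),ds(533,53)),
  ("collar",dt(178,131),ds(594,250)),("b1",rt(48,96),rs(504,373)),("b2",rt(298,131),rs(243,335)),("b3",rt(423,152),rs(117,312))]:
    P,e=tri(np.array(a),np.array(b));print(nm,P.round(4),e.round(2))
def corners(lx,ly,h,T,S,n):
    def f(q,hh=None):
        L=[(sx*lx/2,sy*ly/2,h if hh is None else hh) for sx,sy in((1,1),(1,-1),(-1,-1),(-1,1))]
        P=place(q,L);return np.r_[(proj("top",P)-T).ravel(),(proj("scene",P)-S).ravel()]
    r=least_squares(f,[.6,0,0]);print(n,r.x.round(4),r.fun.round(1));r4=least_squares(lambda q:f(q[:3],q[3]),[*r.x,h]);print("  free h",r4.x.round(4));return r.x
# order (+x,+y),(+x,-y),(-x,-y),(-x,+y); top image: left=+y, up=+x ; scene: right=+y, down=+x
R=corners(.078,.262,.03,[rt(33,25),rt(530,95),rt(510,240),rt(10,172)],[rs(543,545),rs(15,460),rs(38,345),rs(545,425)],"rack")
D=corners(.178,.122,.04,[dt(18,57),dt(287,30),dt(340,420),dt(72,455)],[ds(772,402),ds(432,410),ds(487,45),ds(785,42)],"drive")
print("holes",place(R,[(0,y,.01) for y in(-.093,-.031,.031,.093)]).round(4).tolist())
print("port",place(D,[(.045,0,.068)]).round(4)," tongue px",dt(135,125),dt(200,155))
E
python3 fit.py
```

```text
dome [0.5417 0.2693 0.1051] [-0.08 -0.   -0.06  0.01]
key [ 0.4425 -0.2851  0.0632] [-0.03  0.   -0.02 -0.  ]
collar [ 0.5462 -0.2411  0.0735] [-0.03  0.   -0.02 -0.  ]
b1 [0.5529 0.3299 0.1101] [ 0.04  0.    0.03 -0.  ]
b2 [0.5332 0.2086 0.1081] [ 0.24  0.01  0.2  -0.01]
b3 [0.5216 0.1482 0.1084] [ 0.13 -0.    0.11 -0.01]
rack [ 0.5368  0.2398 -0.1583] [ 0.3  0.5 -0.  -0.1 -0.4  0.7 -0.1  0.7  0.4  0.8  0.1  0.1 -0.5  0.5
 -0.4  0.6]
  free h [ 0.5376  0.2393 -0.1584  0.0323]
drive [ 0.5014 -0.2457  0.0974] [-1.5 -0.5  0.1 -1.8  1.1  1.6 -1.3  1.5  0.1 -0.2 -1.9  0.7 -1.7  0.6
  2.1 -0.9]
  free h [ 0.501  -0.246   0.0974  0.039 ]
holes [[0.5222, 0.1479, 0.01], [0.5319, 0.2092, 0.01], [0.5417, 0.2704, 0.01], [0.5515, 0.3316, 0.01]]
port [[ 0.5462 -0.2414  0.068 ]]  tongue px (418.6, 249.6) (431.6, 255.6)
```

Every height agrees with the text: dome 0.105 against 0.106, key 0.063 against 0.062, and key to port 112.6 mm. The port is at (0.546,-0.241) and the tube axis at (0.5417,0.270). Next, a helper for shifts in the tool's axes.

```bash
cat > h.py <<'E'
# usage: h.py x y z yaw(of tool y, mod pi; '-' keeps)  -> row in tool axes from measured pose
import sys,numpy as np
from scipy.spatial.transform import Rotation as Ro
from workcell import ctrl, cam, monitor, close_job
s=monitor.get_state();R=Ro.from_rotvec(s["tcp_rot"]).as_matrix();p=s["ee_pos"]
yaw=np.arctan2(R[1,1],R[0,1]);print("t",round(s["clock"],2),"tcp",p.round(4),"yaw_y",round(yaw,3),"tilt",R[:2,2].round(4),"j",s["joint_positions"].round(2),"F",s["contact_force"].round(1),"M",s["wrist_torque"].round(2),"w",round(s["width"],4))
for k in range(1,len(sys.argv),4):
    a=sys.argv[k:k+4];g=yaw if a[3]=='-' else float(a[3])
    d=R.T@(np.array(a[:3],float)-p)
    Y=np.array([np.cos(g),np.sin(g),0]);Z=np.array([0,0,-1.]);G=np.c_[np.cross(Y,Z),Y,Z]
    print(a,d.round(4),Ro.from_matrix(R.T@G).as_rotvec().round(4))
E
python3 h.py 0.48 -0.2 0.27 -0.5 0.5417 0.2698 0.25 -0.158 0.5417 0.2698 0.18 -0.158
```

```text
t 0.1 tcp [ 0.2638 -0.6209  0.2494] yaw_y -1.169 tilt [-0.0006  0.0011] j [ 1.02  0.43  0.07  1.61 -0.03  1.11 -0.07] F [ 0.6 -0.4 -0.2] M [-0.02  0.04  0.03] w 0.0852
['0.48', '-0.2', '0.27', '-0.5'] [ 0.3636 -0.3029 -0.0203] [-1.200e-03 -3.000e-04 -6.691e-01]
['0.5417', '0.2698', '0.25', '-0.158'] [ 6.041e-01 -7.112e-01  1.000e-04] [-1.1000e-03 -5.0000e-04 -1.0111e+00]
['0.5417', '0.2698', '0.18', '-0.158'] [ 0.6041 -0.7111  0.0701] [-1.1000e-03 -5.0000e-04 -1.0111e+00]
```

The manual's scale: turns go in shares of 360 degrees. Converting my numbers, -0.669 rad / 6.2832 = -0.1065.

```bash
python3 drive.py '[[[0.364,-0.303,-0.02],[0,0,-0.1065]],[[0.364,-0.303,-0.02],[0,0,-0.1065]],[[0.364,-0.303,-0.02],[0,0,-0.1065]],[[0.364,-0.303,-0.02],[0,0,-0.1065]],[[0.364,-0.303,-0.02],[0,0,-0.1065]],[[0.364,-0.303,-0.02],[0,0,-0.1065]],[[0.364,-0.303,-0.02],[0,0,-0.1065]],[[0.364,-0.303,-0.02],[0,0,-0.1065]],[[0.364,-0.303,-0.02],[0,0,-0.1065]]]' 0.085; python3 h.py 0.5417 0.2698 0.2 -0.158
```

```text
clock: 1.23
ee_pos: [0.4816, -0.1972, 0.27]
tcp_rot: [-2.698, -1.609, -0.001]
contact_force: [-0.7, -0.3, 0.1]
width: 0.0848
grasp_force: 0.0
t 1.23 tcp [ 0.4816 -0.1972  0.27  ] yaw_y -0.495 tilt [0.0003 0.0007] j [ 0.54  0.17 -0.31  1.91  0.06  1.07 -0.29] F [-0.7 -0.3  0.1] M [0.02 0.05 0.01] w 0.0848
['0.5417', '0.2698', '0.2', '-0.158'] [ 0.4394 -0.1691  0.0704] [ 0.     -0.0007 -0.3374]
```

Scaled: -0.337 rad / 6.2832 = -0.0536.

```bash
python3 drive.py '[[[0.44,-0.169,0],[0,0,-0.0536]],[[0.44,-0.169,0],[0,0,-0.0536]],[[0.44,-0.169,0],[0,0,-0.0536]],[[0.44,-0.169,0],[0,0,-0.0536]],[[0.44,-0.169,0],[0,0,-0.0536]],[[0.44,-0.169,0],[0,0,-0.0536]],[[0.44,-0.169,0],[0,0,-0.0536]],[[0.44,-0.169,0],[0,0,-0.0536]],[[0.44,-0.169,0.04],[0,0,-0.0536]],[[0.44,-0.169,0.07],[0,0,-0.0536]],[[0.44,-0.169,0.07],[0,0,-0.0536]],[[0.44,-0.169,0.07],[0,0,-0.0536]]]'; python3 h.py 0.5417 0.2698 0.086 -0.158
```

```text
clock: 2.72
ee_pos: [0.5438, 0.2669, 0.2011]
tcp_rot: [2.396, 2.032, 0.001]
contact_force: [0.1, -0.1, -0.1]
width: 0.0853
grasp_force: 0.0
t 2.73 tcp [0.5438 0.2669 0.2011] yaw_y -0.164 tilt [0.0008 0.0004] j [-0.1   0.42 -0.59  1.79  0.27  1.02 -0.96] F [ 0.1 -0.1 -0.1] M [ 0.04 -0.02 -0.  ] w 0.0853
['0.5417', '0.2698', '0.086', '-0.158'] [ 0.0025 -0.0027  0.1151] [ 0.0007 -0.0005 -0.0058]
```

Scaled: -0.006 rad / 6.2832 = -0.001.

```bash
python3 drive.py '[[[0.0025,-0.0027,0.03],[0,0,-0.001]],[[0.0025,-0.0027,0.07],[0,0,-0.001]],[[0.0025,-0.0027,0.1],[0,0,-0.001]],[[0.0025,-0.0027,0.115],[0,0,-0.001]],[[0.0025,-0.0027,0.115],[0,0,-0.001]]]'; python3 h.py 0.5417 0.2698 0.086 -0.158; python3 -c "
from workcell import ctrl, cam, monitor, close_job;import cv2,numpy as np
a=cam.read_camera('scene')[150:290,380:560,::-1];b=cam.read_camera('top')[190:330,100:280,::-1]
cv2.imwrite('pics/g1.png',cv2.resize(np.hstack([a,b]),None,fx=2.2,fy=2.2,interpolation=cv2.INTER_CUBIC))"
```

```text
clock: 3.35
ee_pos: [0.5412, 0.27, 0.0854]
tcp_rot: [2.389, 2.04, 0.0]
contact_force: [0.3, 0.1, 0.7]
width: 0.0849
grasp_force: 0.0
t 3.35 tcp [0.5412 0.27   0.0854] yaw_y -0.157 tilt [ 0. -0.] j [-0.16  0.56 -0.53  1.87  0.38  0.82 -1.05] F [0.3 0.1 0.7] M [-0.   -0.03 -0.04] w 0.0849
['0.5417', '0.2698', '0.086', '-0.158'] [-0.0001  0.0005 -0.0006] [ 0.     -0.      0.0007]
```

View pics/g1.png

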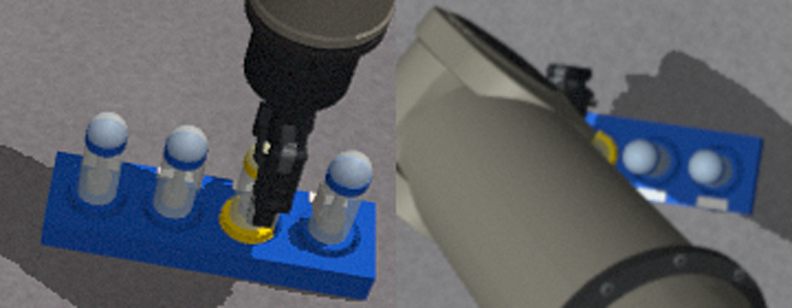

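The fingers straddle the yellow tube (crop (255,180)) along the rack's x axis, and the neighbouring tubes are clear. Close with 100 N.

```bash
python3 drive.py '[[[0,0,0],[0,0,0]],[[0,0,0],[0,0,0]],[[0,0,0],[0,0,0]],[[0,0,0],[0,0,0]],[[0,0,0],[0,0,0]],[[0,0,0],[0,0,0]],[[0,0,0],[0,0,0]],[[0,0,0],[0,0,0]]]' 0.02 100; python3 drive.py '[[[0,0,-0.01],[0,0,0]],[[0,0,-0.04],[0,0,0]],[[0,0,-0.08],[0,0,0]],[[0,0,-0.125],[0,0,0]],[[0,0,-0.125],[0,0,0]]]'; python3 h.py 0.5462 -0.2412 0.21 -0.15 
```

```text
clock: 4.45
ee_pos: [0.5412, 0.2701, 0.0856]
tcp_rot: [2.389, 2.04, 0.001]
contact_force: [-1.5, -0.9, 7.3]
width: 0.0302
grasp_force: 97.9
clock: 5.08
ee_pos: [0.5421, 0.2711, 0.214]
tcp_rot: [2.388, 2.039, 0.009]
contact_force: [0.1, 0.8, -2.0]
width: 0.0302
grasp_force: 99.1
t 5.08 tcp [0.5421 0.2711 0.214 ] yaw_y -0.157 tilt [0.0051 0.0024] j [-0.1   0.41 -0.6   1.78  0.26  1.03 -0.95] F [ 0.1  0.8 -2. ] M [-0.01 -0.02 -0.05] w 0.0302
['0.5462', '-0.2412', '0.21', '-0.15'] [-0.5053  0.0842  0.0028] [ 0.0047 -0.0031 -0.0071]
```

Scaled: 1.4 rad / 6.2832 = 0.2228.

```bash
python3 drive.py '[[[-0.25,0.042,-0.03],[0,0,0.1114]],[[-0.25,0.042,-0.03],[0,0,0.1114]],[[-0.25,0.042,-0.03],[0,0,0.1114]],[[-0.25,0.042,-0.03],[0,0,0.1114]],[[-0.505,0.084,-0.03],[0.0008,-0.0005,0.2228]],[[-0.505,0.084,-0.03],[0.0008,-0.0005,0.2228]],[[-0.505,0.084,-0.03],[0.0008,-0.0005,0.2228]],[[-0.505,0.084,-0.03],[0.0008,-0.0005,0.2228]],[[-0.505,0.084,-0.03],[0.0008,-0.0005,0.2228]],[[-0.505,0.084,-0.03],[0.0008,-0.0005,0.2228]],[[-0.505,0.084,-0.03],[0.0008,-0.0005,0.2228]],[[-0.505,0.084,-0.03],[0.0008,-0.0005,0.2228]]]'; python3 drive.py '[[[0,0,0],[0,0,0]],[[0,0,0],[0,0,0]]]'; python3 h.py 0.5462 -0.2412 0.16 -1.56;  python3 -c "
from workcell import ctrl, cam, monitor, close_job;import cv2,numpy as np
a=cam.read_camera('scene')[100:300,120:320,::-1];b=cam.read_camera('top')[180:380,350:550,::-1]
cv2.imwrite('pics/g2.png',cv2.resize(np.hstack([a,b]),None,fx=2,fy=2,interpolation=cv2.INTER_CUBIC))"
```

```text
clock: 6.58
ee_pos: [0.5452, -0.2402, 0.2401]
tcp_rot: [-3.139, -0.025, 0.008]
contact_force: [0.1, -0.1, -1.2]
width: 0.0304
grasp_force: 99.5
clock: 6.82
ee_pos: [0.545, -0.2415, 0.2401]
tcp_rot: [-3.14, -0.023, 0.008]
contact_force: [0.0, 0.5, -0.9]
width: 0.0301
grasp_force: 99.5
t 6.83 tcp [ 0.545  -0.2415  0.2401] yaw_y -1.556 tilt [-0.0049  0.0017] j [ 0.43  0.32 -0.15  1.79  0.05  1.05 -1.3 ] F [ 0.   0.5 -0.9] M [-0.04 -0.03  0.02] w 0.0301
['0.5462', '-0.2412', '0.16', '-1.56'] [ 0.0016 -0.0001  0.0801] [-0.0017  0.0049  0.0036]
```

View pics/g2.png

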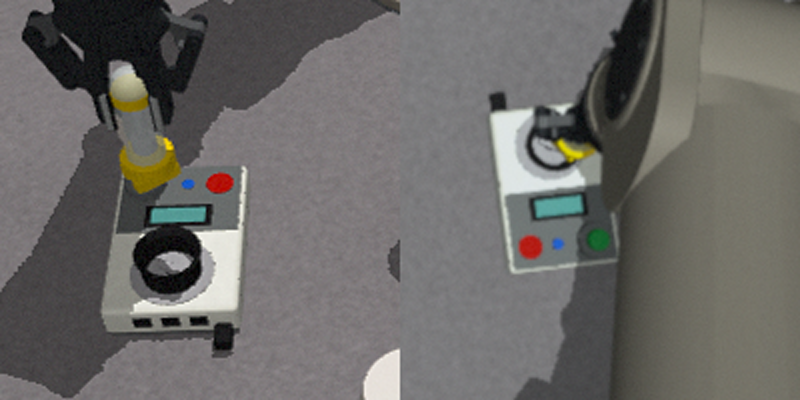

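The tube hangs over the drive and may lean a little in the grip, with its dome at (128,85) and cap at (150,165) in the crop. I'll overlay where an upright tube should appear.

```bash
python3 - <<'E'
from m import *
im=cam.read_camera("scene")[:,:,::-1].copy();s=monitor.get_state();p=s["ee_pos"];o=p-[0,0,.076]
k=5;x0,y0,w,h=160,125,80,80
big=cv2.resize(im[y0:y0+h,x0:x0+w],None,fx=k,fy=k,interpolation=cv2.INTER_CUBIC);raw=big.copy()
a=np.linspace(0,2*np.pi,60)
def ring(z,r,col):
    q=proj("scene",np.c_[o[0]+r*np.cos(a),o[1]+r*np.sin(a),np.full(60,o[2]+z)])
    cv2.polylines(big,[np.int32((q-[x0,y0]+.5)*k)],True,col,1)
ring(0,.022,(0,0,255));ring(.024,.022,(255,0,255));ring(.096,.016,(0,255,0))
cv2.imwrite("pics/g3.png",np.hstack([big,raw]))
E
```

```text
(no output)
```

View pics/g3.png

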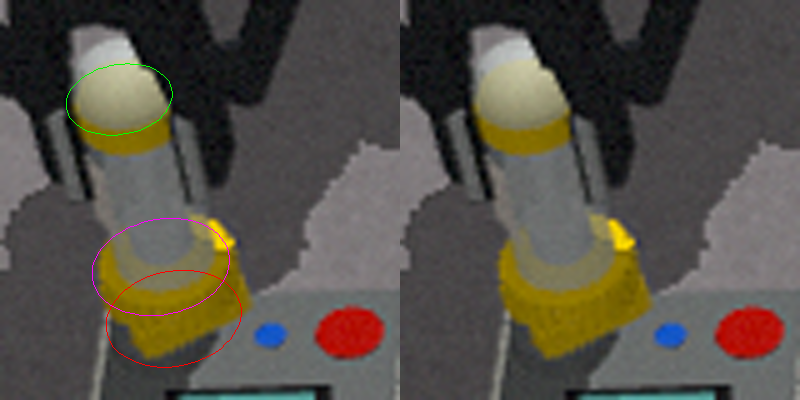

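The overlay shows the cap about 2 image px (~3 mm) to the right of an upright tube, with what looks like the slot notch at lower left of the cap (crop (122,325)), i.e. slot direction about -1.1 rad. The tongue is at about 1.14 rad, so a turn of about +2.2 rad is needed. I'll pre-turn by 1.75 rad and check again.

Scaled: -1.75 rad / 6.2832 = -0.2785.

```bash
python3 drive.py '[[[0.0015,0,0],[-0.0003,0.0008,-0.0299]],[[0.0015,0,0],[0,0.0008,-0.0598]],[[0.0015,0,0],[0,0.0008,-0.0898]],[[0.0015,0,0],[0,0.0008,-0.1197]],[[0.0015,0,0],[0,0.0008,-0.1496]],[[0.0015,0,0],[0,0.0008,-0.1795]],[[0.0015,0,0],[0,0.0008,-0.2094]],[[0.0015,0,0],[0,0.0008,-0.2394]],[[0.0015,0,0],[0,0.0008,-0.2693]],[[0.0015,0,0],[0,0.0008,-0.2785]],[[0.0015,0,0],[0,0.0008,-0.2785]],[[0.0015,0,0],[0,0.0008,-0.2785]]]'; python3 h.py 0.5462 -0.2412 0.16 0.194; cat > ov.py <<'E'
from m import *
import sys
im=cam.read_camera("scene")[:,:,::-1].copy();s=monitor.get_state();p=s["ee_pos"];o=p-[0,0,.076]
k=5;w,h=80,90;c=proj("scene",o+[0,0,.05])[0];x0,y0=int(c[0])-40,int(c[1])-45
big=cv2.resize(im[y0:y0+h,x0:x0+w],None,fx=k,fy=k,interpolation=cv2.INTER_CUBIC);raw=big.copy()
a=np.linspace(0,2*np.pi,60)
def ring(z,r,col):
    q=proj("scene",np.c_[o[0]+r*np.cos(a),o[1]+r*np.sin(a),np.full(60,o[2]+z)])
    cv2.polylines(big,[np.int32((q-[x0,y0]+.5)*k)],True,col,1)
ring(0,.022,(0,0,255));ring(.024,.022,(255,0,255));ring(.096,.016,(0,255,0))
cv2.imwrite(sys.argv[1],np.hstack([big,raw]))
E
python3 ov.py pics/g4.png
```

```text
clock: 8.48
ee_pos: [0.5463, -0.2419, 0.24]
tcp_rot: [-1.996, -2.419, -0.004]
contact_force: [-0.7, 0.7, -1.6]
width: 0.0299
grasp_force: 99.5
t 8.47 tcp [ 0.5463 -0.2419  0.24  ] yaw_y 0.191 tilt [-0.0024  0.0051] j [ 0.68  0.35 -0.46  1.77  0.17  1.07  0.35] F [-0.7  0.7 -1.6] M [ 0.04  0.02 -0.04] w 0.0299
['0.5462', '-0.2412', '0.16', '0.194'] [0.0003 0.0001 0.08  ] [-0.0013 -0.0055 -0.0029]
```

View pics/g4.png

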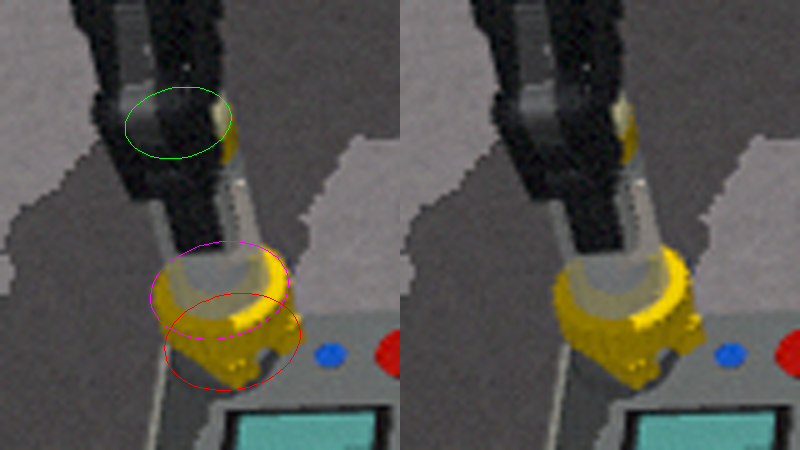

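The tube now fits the upright overlay. The slot notch is clearly visible at crop (267,360), lower right of the cap. I'll compute the slot and tongue angles properly.

```bash
python3 - <<'E'
from m import *
s=monitor.get_state();o=s["ee_pos"]-[0,0,.076];c=proj("scene",o+[0,0,.05])[0];x0,y0=int(c[0])-40,int(c[1])-45
for t in np.arange(.2,1.2,.1):
    print(round(t,1),((proj("scene",o+[.022*np.cos(t),.022*np.sin(t),.004])[0]-[x0,y0]+.5)*5).round(0))
def ray(n,u,z):
    C_=C[n];d=C_["pose"][:3,:3]@[(u[0]-C_["cx"])/C_["fx"],(u[1]-C_["cy"])/C_["fy"],1];q=C_["pose"][:3,3];return q+d*(z-q[2])/d[2]
for n,f,A,B in(("top",lambda x,y:(392+x/5-.4,225+y/5-.4),(135,125),(200,155)),("scene",lambda x,y:(165+(x-400)/5-.4,175+y/5-.4),(570,289),(612,306))):
    d=ray(n,f(*B),.048)-ray(n,f(*A),.048);print(n,np.arctan2(d[1],d[0]),np.linalg.norm(d))
E
python3 h.py 0.5462 -0.2412 0.16 -  0.5462 -0.2412 0.138 -
```

```text
0.2 [231. 382.]
0.3 [238. 381.]
0.4 [245. 379.]
0.5 [251. 377.]
0.6 [258. 375.]
0.7 [264. 372.]
0.8 [270. 369.]
0.9 [275. 365.]
1.0 [280. 361.]
1.1 [284. 357.]
top -2.0300753382006405 0.030756033945035406
scene 1.1661569647565333 0.017881573855506098
t 8.53 tcp [ 0.5464 -0.2419  0.24  ] yaw_y 0.192 tilt [-0.0023  0.0051] j [ 0.68  0.35 -0.46  1.77  0.17  1.07  0.35] F [ 0.5 -0.4 -0.7] M [-0.01 -0.02  0.01] w 0.0303
['0.5462', '-0.2412', '0.16', '-'] [0.0003 0.0001 0.08  ] [-0.0013 -0.0054 -0.    ]
['0.5462', '-0.2412', '0.138', '-'] [2.00e-04 1.00e-04 1.02e-01] [-0.0013 -0.0054 -0.    ]
```

Scaled: -0.15 rad / 6.2832 = -0.0239.

```bash
python3 drive.py '[[[0.0003,0,0.03],[-0.0002,-0.0009,-0.0239]],[[0.0003,0,0.06],[-0.0002,-0.0009,-0.0239]],[[0.0003,0,0.08],[-0.0002,-0.0009,-0.0239]],[[0.0003,0,0.09],[-0.0002,-0.0009,-0.0239]],[[0.0003,0,0.1],[-0.0002,-0.0009,-0.0239]],[[0.0003,0,0.107],[-0.0002,-0.0009,-0.0239]],[[0.0003,0,0.112],[-0.0002,-0.0009,-0.0239]],[[0.0003,0,0.112],[-0.0002,-0.0009,-0.0239]]]'; python3 h.py 0.5462 -0.2412 0.1235 -
```

```text
clock: 9.52
ee_pos: [0.5461, -0.241, 0.128]
tcp_rot: [1.81, 2.568, 0.0]
contact_force: [-0.0, -1.2, -2.2]
width: 0.0302
grasp_force: 99.7
t 9.53 tcp [ 0.5461 -0.241   0.128 ] yaw_y 0.343 tilt [0.0001 0.0001] j [ 0.66  0.47 -0.45  1.87  0.27  0.86  0.42] F [-0.  -1.2 -2.2] M [-0.06  0.08  0.07] w 0.0302
['0.5462', '-0.2412', '0.1235', '-'] [-0.0002  0.0001  0.0045] [ 0.0001 -0.0001  0.    ]
```

No wall contact. Lower until the cap touches the tongue.

```bash
python3 drive.py '[[[0,0,0.002],[0,0,0]],[[0,0,0.004],[0,0,0]],[[0,0,0.004],[0,0,0]]]'; python3 h.py; python3 drive.py '[[[0,0,0.0007],[0,0,0]],[[0,0,0.001],[0,0,0]],[[0,0,0.001],[0,0,0]]]'; python3 h.py
```

```text
clock: 9.9
ee_pos: [0.546, -0.2418, 0.1249]
tcp_rot: [1.81, 2.566, -0.001]
contact_force: [-2.8, -2.4, -0.1]
width: 0.0304
grasp_force: 99.9
t 9.9 tcp [ 0.546  -0.2418  0.1249] yaw_y 0.342 tilt [ 0.0005 -0.0013] j [ 0.66  0.48 -0.45  1.87  0.27  0.85  0.42] F [-2.8 -2.4 -0.1] M [-0.64  0.54  0.  ] w 0.0304
clock: 10.28
ee_pos: [0.5458, -0.2416, 0.123]
tcp_rot: [1.81, 2.567, -0.001]
contact_force: [-3.3, -4.3, 2.3]
width: 0.0303
grasp_force: 99.9
t 10.28 tcp [ 0.5458 -0.2416  0.123 ] yaw_y 0.342 tilt [-0.0002 -0.0005] j [ 0.66  0.48 -0.45  1.87  0.27  0.85  0.42] F [-3.3 -4.3  2.3] M [-1.18  0.77 -0.01] w 0.0303
```

Light sideways force from the collar wall: shift about 1 mm toward (-x,-y), then lower a little more.

```bash
python3 drive.py '[[[-0.0006,-0.0012,0],[0,0,0]],[[-0.0006,-0.0012,0],[0,0,0]]]'; python3 h.py; python3 drive.py '[[[0,0,0.001],[0,0,0]],[[0,0,0.001],[0,0,0]],[[0,0,0.001],[0,0,0]]]'; python3 h.py
```

```text
clock: 10.52
ee_pos: [0.5453, -0.2417, 0.123]
tcp_rot: [1.809, 2.568, 0.001]
contact_force: [0.1, -1.9, -1.0]
width: 0.0301
grasp_force: 99.8
t 10.53 tcp [ 0.5453 -0.2417  0.123 ] yaw_y 0.343 tilt [0.0005 0.0004] j [ 0.66  0.48 -0.45  1.87  0.27  0.85  0.42] F [ 0.1 -1.9 -1. ] M [-0.31 -0.14  0.03] w 0.0301
clock: 10.9
ee_pos: [0.5453, -0.2418, 0.122]
tcp_rot: [1.809, 2.568, 0.001]
contact_force: [1.6, -1.0, -2.0]
width: 0.03
grasp_force: 99.9
t 10.9 tcp [ 0.5453 -0.2418  0.122 ] yaw_y 0.343 tilt [0.0003 0.0002] j [ 0.66  0.48 -0.45  1.87  0.27  0.85  0.42] F [ 1.6 -1.  -2. ] M [-0.17 -0.43  0.  ] w 0.03
```

```bash
python3 drive.py '[[[0,0,0.001],[0,0,0]],[[0,0,0.001],[0,0,0]]]'; python3 h.py; python3 drive.py '[[[0,0,0.001],[0,0,0]],[[0,0,0.001],[0,0,0]]]'; python3 h.py
```

```text
clock: 11.15
ee_pos: [0.5452, -0.2419, 0.121]
tcp_rot: [1.81, 2.568, 0.0]
contact_force: [2.3, -0.9, -1.7]
width: 0.0302
grasp_force: 100.0
t 11.15 tcp [ 0.5452 -0.2419  0.121 ] yaw_y 0.343 tilt [0.0002 0.0001] j [ 0.66  0.48 -0.45  1.87  0.27  0.85  0.42] F [ 2.3 -0.9 -1.7] M [-0.18 -0.39  0.01] w 0.0302
clock: 11.4
ee_pos: [0.5452, -0.242, 0.12]
tcp_rot: [1.81, 2.568, 0.0]
contact_force: [2.3, -0.2, -0.7]
width: 0.0303
grasp_force: 100.0
t 11.4 tcp [ 0.5452 -0.242   0.12  ] yaw_y 0.343 tilt [0.0002 0.0001] j [ 0.66  0.48 -0.45  1.87  0.27  0.85  0.42] F [ 2.3 -0.2 -0.7] M [-0.25 -0.53  0.02] w 0.0303
```

```bash
for i in 1; do python3 drive.py '[[[0,0.0004,0.001],[0,0,0]],[[0,0.0004,0.001],[0,0,0]]]'; done; python3 h.py; python3 drive.py '[[[0,0,0.001],[0,0,0]],[[0,0,0.001],[0,0,0]]]'; python3 h.py
```

```text
clock: 11.65
ee_pos: [0.5454, -0.2418, 0.1189]
tcp_rot: [-1.81, -2.568, -0.0]
contact_force: [1.1, -1.3, -0.9]
width: 0.03
grasp_force: 100.0
t 11.65 tcp [ 0.5454 -0.2418  0.1189] yaw_y 0.343 tilt [-0.0001  0.0001] j [ 0.66  0.48 -0.45  1.87  0.27  0.84  0.42] F [ 1.1 -1.3 -0.9] M [-0.26 -0.36  0.07] w 0.03
clock: 11.9
ee_pos: [0.5454, -0.2419, 0.1179]
tcp_rot: [-1.81, -2.568, -0.0]
contact_force: [1.1, -0.8, -2.1]
width: 0.0302
grasp_force: 100.0
t 11.9 tcp [ 0.5454 -0.2419  0.1179] yaw_y 0.343 tilt [-0.      0.0001] j [ 0.66  0.49 -0.45  1.87  0.27  0.84  0.42] F [ 1.1 -0.8 -2.1] M [-0.25 -0.42  0.03] w 0.0302
```

```bash
python3 drive.py '[[[0,0,0.001],[0,0,0]],[[0,0,0.001],[0,0,0]]]'; python3 h.py; python3 drive.py '[[[0,0,0.001],[0,0,0]],[[0,0,0.001],[0,0,0]]]'; python3 h.py
```

```text
clock: 12.15
ee_pos: [0.5455, -0.2418, 0.117]
tcp_rot: [1.81, 2.568, 0.0]
contact_force: [-0.1, -0.9, 0.7]
width: 0.0301
grasp_force: 100.0
t 12.15 tcp [ 0.5455 -0.2418  0.117 ] yaw_y 0.343 tilt [0.0001 0.0001] j [ 0.66  0.49 -0.45  1.87  0.28  0.84  0.41] F [-0.1 -0.9  0.7] M [-0.29 -0.27  0.02] w 0.0301
clock: 12.4
ee_pos: [0.5456, -0.2419, 0.1165]
tcp_rot: [1.81, 2.567, 0.0]
contact_force: [-0.8, -0.3, 9.0]
width: 0.0297
grasp_force: 100.9
t 12.4 tcp [ 0.5456 -0.2419  0.1165] yaw_y 0.343 tilt [ 0.0004 -0.0003] j [ 0.66  0.49 -0.45  1.88  0.28  0.84  0.41] F [-0.8 -0.3  9. ] M [-0.15  0.32  0.05] w 0.0297
```

Contact is at about 0.1165, which is near the home height of 0.116, or the tube sits high in the grip. Test with a light turn toward the predicted angle, watching Fz and Mz.

Scaled: -0.1 rad / 6.2832 = -0.0159.

```bash
python3 drive.py '[[[0,0,-0.0005],[0,0,0]],[[0,0,-0.0005],[0,0,-0.008]],[[0,0,-0.0005],[0,0,-0.0159]]]'; python3 h.py; python3 drive.py '[[[0,0,0],[0,0,-0.008]],[[0,0,0],[0,0,-0.0159]]]'; python3 h.py
```

```text
clock: 12.78
ee_pos: [0.5455, -0.2419, 0.1168]
tcp_rot: [1.677, 2.656, -0.0]
contact_force: [-0.7, -0.9, 4.8]
width: 0.0301
grasp_force: 100.7
t 12.78 tcp [ 0.5455 -0.2419  0.1168] yaw_y 0.444 tilt [ 0.0001 -0.0002] j [ 0.68  0.49 -0.47  1.87  0.29  0.84  0.5 ] F [-0.7 -0.9  4.8] M [-0.28  0.2  -0.02] w 0.0301
clock: 13.02
ee_pos: [0.5455, -0.242, 0.1168]
tcp_rot: [1.542, 2.737, -0.0]
contact_force: [-1.1, -1.2, 4.8]
width: 0.0304
grasp_force: 100.6
t 13.03 tcp [ 0.5455 -0.242   0.1168] yaw_y 0.544 tilt [ 0.0001 -0.0002] j [ 0.7   0.5  -0.49  1.87  0.31  0.85  0.59] F [-1.1 -1.2  4.8] M [-0.36  0.38 -0.13] w 0.0304
```

Scaled: -0.05 rad / 6.2832 = -0.008.

```bash
python3 drive.py '[[[0,0,0],[0,0,-0.008]],[[0,0,0],[0,0,-0.0159]]]'; python3 h.py; python3 drive.py '[[[0,0,0],[0,0,-0.008]],[[0,0,0],[0,0,-0.0159]]]'; python3 h.py; python3 ov.py pics/g5.png
```

```text
clock: 13.28
ee_pos: [0.5453, -0.2421, 0.1167]
tcp_rot: [-1.404, -2.81, 0.001]
contact_force: [-1.8, -1.4, 6.6]
width: 0.0302
grasp_force: 100.6
t 13.28 tcp [ 0.5453 -0.2421  0.1167] yaw_y 0.644 tilt [-0.0002 -0.0003] j [ 0.71  0.5  -0.52  1.87  0.32  0.85  0.68] F [-1.8 -1.4  6.6] M [-0.3   0.61 -0.26] w 0.0302
clock: 13.52
ee_pos: [0.5451, -0.2422, 0.1167]
tcp_rot: [-1.262, -2.877, 0.001]
contact_force: [-3.0, -0.7, 6.4]
width: 0.0304
grasp_force: 100.6
t 13.53 tcp [ 0.5451 -0.2422  0.1167] yaw_y 0.744 tilt [-0.0005 -0.0004] j [ 0.73  0.5  -0.54  1.87  0.34  0.86  0.77] F [-3.  -0.7  6.4] M [-0.43  0.72 -0.24] w 0.0304
```

View pics/g5.png

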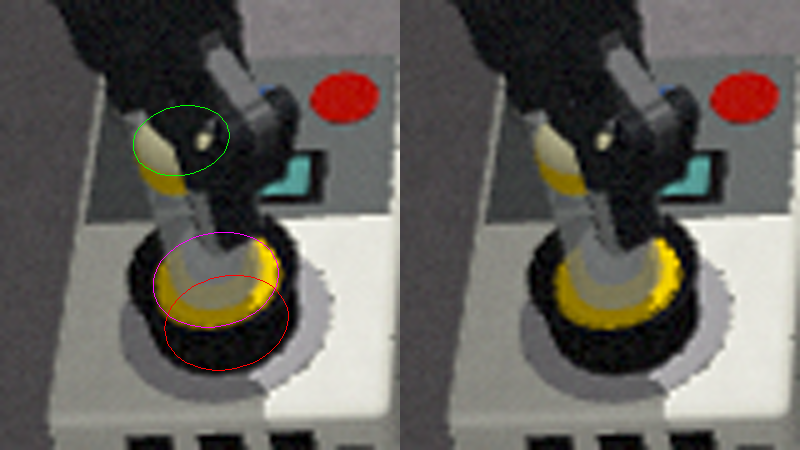

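The cap's top ring coincides with the overlay for an origin at z≈0.041, and it lies below the collar rim. Mz saturates at about -0.25, so the tongue is engaged and being dragged: the tube is home. Relax the twist and release.

Scaled: 0.06 rad / 6.2832 = 0.0095.

```bash
python3 drive.py '[[[0,0,0],[0,0,0.0064]],[[0,0,-0.0005],[0,0,0.0095]],[[0,0,-0.0005],[0,0,0.0095]]]'; python3 h.py; python3 drive.py '[[[0,0,0],[0,0,0]],[[0,0,0],[0,0,0]],[[0,0,0],[0,0,0]],[[0,0,0],[0,0,0]],[[0,0,0],[0,0,0]],[[0,0,0],[0,0,0]],[[0,0,0],[0,0,0]],[[0,0,0],[0,0,0]]]' 0.085 ; python3 drive.py '[[[0,0,-0.03],[0,0,0]],[[0,0,-0.08],[0,0,0]],[[0,0,-0.13],[0,0,0]],[[0,0,-0.13],[0,0,0]]]'; python3 h.py 0.4425 -0.285 0.16 -1.2 0.4425 -0.285 0.247 -1.2 0.45 0 0.28 -1.2
```

```text
clock: 13.95
ee_pos: [0.5452, -0.2421, 0.117]
tcp_rot: [-1.349, -2.837, 0.001]
contact_force: [-3.0, -3.3, 2.2]
width: 0.0302
grasp_force: 100.5
t 13.95 tcp [ 0.5452 -0.2421  0.117 ] yaw_y 0.683 tilt [-0.0004 -0.0002] j [ 0.72  0.5  -0.53  1.87  0.33  0.86  0.71] F [-3.  -3.3  2.2] M [-0.67  0.63  0.01] w 0.0302
clock: 14.95
ee_pos: [0.5455, -0.2418, 0.117]
tcp_rot: [1.349, 2.837, 0.0]
contact_force: [-0.1, -0.4, 0.3]
width: 0.0848
grasp_force: 0.0
clock: 15.45
ee_pos: [0.5472, -0.2422, 0.251]
tcp_rot: [1.347, 2.831, 0.0]
contact_force: [0.2, -0.3, -0.2]
width: 0.0853
grasp_force: 0.0
t 15.45 tcp [ 0.5472 -0.2422  0.251 ] yaw_y 0.683 tilt [ 0.0057 -0.0027] j [ 0.77  0.35 -0.58  1.76  0.22  1.09  0.8 ] F [ 0.2 -0.3 -0.2] M [ 0.04 -0.06  0.03] w 0.0853
['0.4425', '-0.285', '0.16', '-1.2'] [ 0.0334 -0.1085  0.0905] [7.3000e-03 1.3000e-03 1.8828e+00]
['0.4425', '-0.285', '0.247', '-1.2'] [ 0.0329 -0.1082  0.0035] [7.3000e-03 1.3000e-03 1.8828e+00]
['0.45', '0', '0.28', '-1.2'] [ 0.2491  0.0775 -0.0302] [7.3000e-03 1.3000e-03 1.8828e+00]
```

The manual's scale: turns go in shares of 360 degrees. Converting my numbers, 0.007 rad / 6.2832 = 0.0011.

```bash
python3 drive.py '[[[0.033,-0.1085,0],[0.0011,0.0002,0]],[[0.033,-0.1085,0],[0.0011,0.0002,0]],[[0.033,-0.1085,0],[0.0011,0.0002,0]],[[0.033,-0.1085,0.03],[0.0011,0.0002,0]],[[0.033,-0.1085,0.05],[0.0011,0.0002,0]],[[0.033,-0.1085,0.05],[0.0011,0.0002,0]],[[0.033,-0.1085,0.05],[0.0011,0.0002,0]],[[0.033,-0.1085,0.05],[0.0011,0.0002,0]]]' 0.0 40; python3 h.py 0.4425 -0.2853 0.083 - 0.4425 -0.2853 0.074 -
python3 - <<'E'
from m import *
P=np.array([.5462,-.2413,.04]);a=np.linspace(0,2*np.pi,60);out=[]
for n in("scene","top"):
    im=cam.read_camera(n)[:,:,::-1].copy();k=5;c=proj(n,P+[0,0,.05])[0];x0,y0=int(c[0])-40,int(c[1])-50
    b=cv2.resize(im[y0:y0+100,x0:x0+80],None,fx=k,fy=k,interpolation=cv2.INTER_CUBIC)
    for dz,col in((0,(0,0,255)),(.008,(255,0,0))):
      for z,r in((.024,.022),(.096,.016)):
        q=proj(n,np.c_[P[0]+r*np.cos(a),P[1]+r*np.sin(a),np.full(60,P[2]+z+dz)])
        cv2.polylines(b,[np.int32((q-[x0,y0]+.5)*k)],True,col,1)
    out.append(b)
cv2.imwrite("pics/g6.png",np.hstack(out))
E
```

```text
clock: 16.45
ee_pos: [0.441, -0.2848, 0.1978]
tcp_rot: [-1.348, -2.834, 0.009]
contact_force: [0.3, -0.3, 0.1]
width: -0.0002
grasp_force: 0.0
t 16.45 tcp [ 0.441  -0.2848  0.1978] yaw_y 0.683 tilt [-0.0052 -0.0039] j [ 0.92  0.29 -0.56  1.96  0.19  0.94  0.95] F [ 0.3 -0.3  0.1] M [-0.02 -0.   -0.05] w -0.0002
['0.4425', '-0.2853', '0.083', '-'] [-0.0014  0.0016  0.1147] [-0.0065 -0.0002 -0.    ]
['0.4425', '-0.2853', '0.074', '-'] [-0.0014  0.0017  0.1237] [-0.0065 -0.0002 -0.    ]
```

View pics/g6.png

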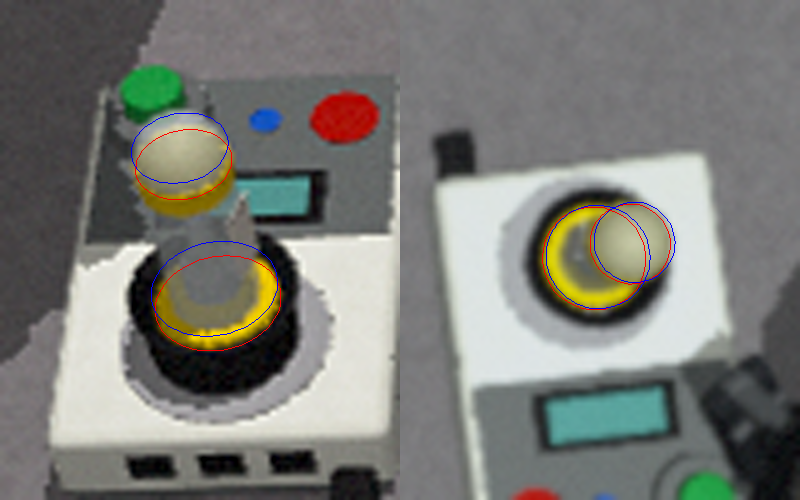

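The tube stands upright and let go, and its cap ring fits the red (home) overlay rather than the blue one (8 mm high) in the scene view. Now the start key.

Scaled: -0.0065 rad / 6.2832 = -0.001.

```bash
python3 drive.py '[[[-0.0014,0.0016,0.05],[-0.001,0,0]],[[-0.0014,0.0016,0.09],[-0.001,0,0]],[[-0.0014,0.0016,0.11],[-0.001,0,0]],[[-0.0014,0.0016,0.114],[-0.001,0,0]],[[-0.0014,0.0016,0.114],[-0.001,0,0]]]'; python3 h.py; python3 drive.py '[[[0,0,0.003],[0,0,0]],[[0,0,0.006],[0,0,0]],[[0,0,0.006],[0,0,0]]]'; python3 h.py
```

```text
clock: 17.18
ee_pos: [0.4423, -0.2853, 0.0837]
tcp_rot: [-1.349, -2.837, -0.0]
contact_force: [0.3, -0.6, 0.3]
width: -0.0001
grasp_force: 0.0
t 17.18 tcp [ 0.4423 -0.2853  0.0837] yaw_y 0.683 tilt [-0.0005  0.0004] j [ 0.86  0.45 -0.5   2.05  0.32  0.72  0.84] F [ 0.3 -0.6  0.3] M [0.   0.01 0.  ] w -0.0001
clock: 17.55
ee_pos: [0.4425, -0.2855, 0.0774]
tcp_rot: [1.349, 2.837, 0.0]
contact_force: [2.2, -2.5, 3.4]
width: -0.0001
grasp_force: 1.6
t 17.55 tcp [ 0.4425 -0.2855  0.0774] yaw_y 0.683 tilt [0.0001 0.    ] j [ 0.86  0.46 -0.5   2.05  0.33  0.71  0.83] F [ 2.2 -2.5  3.4] M [-0.43 -0.46  0.  ] w -0.0001
```

```bash
python3 drive.py '[[[0,0,0.002],[0,0,0]],[[0,0,0.003],[0,0,0]],[[0,0,0.003],[0,0,0]]]'; python3 h.py; python3 drive.py '[[[0,0,0.001],[0,0,0]],[[0,0,0.002],[0,0,0]],[[0,0,0.002],[0,0,0]]]'; python3 h.py
```

```text
clock: 17.92
ee_pos: [0.4425, -0.2855, 0.0746]
tcp_rot: [-1.349, -2.837, 0.0]
contact_force: [-0.1, -1.5, 13.3]
width: -0.0002
grasp_force: 6.9
t 17.93 tcp [ 0.4425 -0.2855  0.0746] yaw_y 0.683 tilt [-0.0001 -0.0001] j [ 0.86  0.46 -0.49  2.05  0.33  0.7   0.83] F [-0.1 -1.5 13.3] M [-0.28 -0.08 -0.01] w -0.0002
clock: 18.3
ee_pos: [0.4426, -0.2855, 0.074]
tcp_rot: [1.349, 2.837, -0.002]
contact_force: [-8.5, 4.1, 47.6]
width: -0.0
grasp_force: 23.3
t 18.3 tcp [ 0.4426 -0.2855  0.074 ] yaw_y 0.683 tilt [-0.0001 -0.0011] j [ 0.85  0.46 -0.49  2.05  0.34  0.7   0.83] F [-8.5  4.1 47.6] M [ 0.95  2.14 -0.04] w -0.0
```

The key is hard on its stop. Release it, rise clear and hand in.

```bash
python3 drive.py '[[[0,0,-0.02],[0,0,0]],[[0,0,-0.07],[0,0,0]],[[0,0,-0.12],[0,0,0]],[[0,0,-0.12],[0,0,0]],[[0,0,-0.12],[0,0,0]],[[0,0,-0.12],[0,0,0]]]'; python3 - <<'E'
from m import *
for n,P in(("scene",[.5462,-.2413,.152]),("top",[.5462,-.2413,.152])):
    im=cam.read_camera(n);u=proj(n,P)[0].astype(int);print(n,im[u[1],u[0]])
for n,a in(("scene","pics/scene0.png"),("top","pics/top0.png")):
    d=cv2.absdiff(cam.read_camera(n)[:,:,::-1],cv2.imread(a)).max(2)
    x,y,w,h=(290,180,260,180) if n=="scene" else (140,140,210,165)
    l,m,st,_=cv2.connectedComponentsWithStats((d[y:y+h,x:x+w]>60).astype(np.uint8));print(n,[(r+[x,y,0,0,0]).tolist() for r in st[1:] if r[4]>8])
E
```

```text
clock: 19.05
ee_pos: [0.4413, -0.2849, 0.1908]
tcp_rot: [-1.348, -2.834, -0.001]
contact_force: [0.0, -0.1, 0.5]
width: -0.0001
grasp_force: 0.0
scene [206 205 173]
top [195 198 163]
scene [[497, 213, 13, 8, 37], [475, 221, 36, 40, 730]]
top [[173, 249, 31, 22, 502]]
```

Only the yellow tube's old place has changed in that area of both views, so the bystanders are unmoved and the tube is standing in the port.

```bash
python3 -c "
from workcell import ctrl, cam, monitor, close_job
print(close_job())"
```

```text
the job is handed in; nothing more can be done
None
```

I loaded the yellow-capped tube fully home in the drive and let it go, then pressed the green start key to its stop and released it. The blue-capped tubes, jar and beaker showed no movement in the final pictures. I handed the job in at about 19 s, but the hand-in returned no verdict.

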